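Throttle check, then three clicks on the shifter and hold

TASK

An e-bike handlebar is gripped in the bench vice for a check of its right-hand controls: the twist throttle (the inner half of the right grip) and the thumb shift lever beside it. First twist the throttle open to its stop, the top of the grip coming back towards you, and let go so that it springs fully shut. Then push the shift lever forward exactly three clicks from where it stands, feeling for each one (a fourth cannot be taken back), and finish still pressing against the lever at the third click, holding it there for the cable to be clamped; leave the things lying about on the bench where they are.

Things in the scene. Friction and masses are not known exactly. Their poses are not given: they have to be found in the camera images.
- throttle_mid (a point): Twist throttle: black ribbed sleeve on the level handlebar, 34 mm thick, 60 mm long, 39 mm collars at its ends; fixed 32 mm grip beyond it, fixed 39 mm housing at its inner end. Point on the bar's axis at mid sleeve. Its y axis runs along the bar towards the vice; when shut, x points level forward (away from the robot), z up. Brake lever blade 43 mm ahead, 54 mm below.
- throttle (a joint): Turn of the throttle sleeve about the bar, rad: 0 shut, 0.75 at the open stop; it grows as the top of the sleeve comes back towards the robot (the rider's side). A spring shuts it again (0.06 N m when shut, 0.14 N m at the stop).
- lever_pivot (a point): Pivot of the shift lever: on the upright axis of the round black pod (49 mm across) on top of the bar, between throttle and vice, at the lever's height, 34 mm above the bar's axis. Fixed to the bar: x axis level and forward, square to the bar; y along the bar towards the vice; z up. Pod and cap reach 7 mm above it; the vice jaws are lower.
- lever_pad (a point): Centre of the thumb paddle at the end of the grey shift lever: upright, 26 mm along the lever, 8 mm thick, 17 mm high; 52 mm from the pivot and 5.5 mm above it. Its lower edge is 31 mm above the bar's axis; the throttle housing and brake clamp it sweeps over reach 20 mm. Pushing on its rear face (towards the robot), following its arc, drives the lever forward.
- shift_lever: The lever (origin: its pivot), swinging level, counter-clockwise from above, from 50 deg behind the bar's outward line. Ratchet of 7 notches, 0.2 rad (10.4 mm at the paddle) apart, starting in one of the first 3. The push rises from 5 to about 8 N; 0.13 rad past a notch the lever snaps to the next (the click), the push at least halving. A pawl bars return; held ahead of a notch it still resists.
- wrench: Open-ended wrench, 170 mm, lying loose on the bench under the right grip. Bystander.
- pedal: Black bicycle pedal, about 95 x 85 x 24 mm, loose on the bench beyond the right grip. Bystander.
- sprocket: Steel ring sprocket, 84 mm across, 8 mm thick, loose on the bench near the bar's right end. Bystander.
- screwdriver: Screwdriver, 200 mm, loose on the bench at the right. Bystander.
- lube_can: Spray can, 52 mm across, 160 mm tall, standing loose at the right. Bystander.
- tennis_ball_center (a point): Centre of a tennis ball, 66 mm, loose at the right. Bystander.

How it is judged (in metres and radians):
On the way, in this order (a step that is already met when the one before it is completed fails the run):
1. the throttle is twisted open to its stop (value of joint throttle above 0.69 rad), for 0.1 s.
2. the throttle has been let go and is shut again (value of joint throttle below 0.06 rad and contact force between the fingers and throttle below 0.2 N), for 0.2 s.
3. the shift lever is three clicks on from its start, with the fingers pressing on it (distance of lever_pad from where it was at the start of the episode between 0.028 and 0.038 m and contact force between the fingers and shift_lever above 1 N), for 0.2 s.
At the end, for the whole second after the job is handed in: the shift lever stands at its third click from the start (not short of it and not over the fourth: the paddle has moved 28 to 38 mm), the fingers still press on it with over 1 N, and the throttle is shut (all of step 3 and value of joint throttle below 0.06 rad); the arm keeps its last pose, push and grip.
It fails at once if the shift lever is pushed over a fourth click (distance of lever_pad from where it was at the start of the episode above 0.0392 m).
It fails at once if a thing lying about on the bench is knocked out of its place (over 30 mm, the ball over 60 mm) (distance of any of wrench, pedal, sprocket, screwdriver, lube_can from where it was at the start of the episode above 0.03 m or distance of tennis_ball_center from where it was at the start of the episode above 0.06 m).
It also fails if it takes over 72 s, if anything falls off the work surface, if the arm or the gripper's body presses on something with over 40 N, if the wrist force passes 120 N, or if a joint passes its speed limit or range.

ROBOT

A 6-joint arm with a two-finger parallel gripper is mounted at the origin on the work surface. World frame = base frame: x ahead of the robot, y to its left, z up, the work surface at z = 0. Lengths are in mm, angles in degrees, forces in N, time in s.
With the tool pointing down it reaches from about 300 to 850 mm from the base axis. Payload 4.2 kg.
Tool frame: the origin (TCP) lies at the very end of the fingers, on their centre line; the grasp point (between the pads) lies 19 mm behind it (env.grasp_offset is the distance from the TCP to the grasp point, in mm); z points along the fingers, y is the line along which they close (so a half turn about z gives the same grasp; the last joint's range is limited). The gripper opens to 91 mm and grips with 3 to 60 N. Pads are 32 mm wide; open, the fingers measure 118 mm over their backs; the gripper's body (76 mm by 178 mm) begins 60 mm behind the grasp point.
Start: joints at [-72.307, 18.312, 89.639, -0, 72.044, -1.146], TCP at [185.675, -544.213, 213.976] pointing down, gripper open.
Joint ranges: [-177.97, 177.97], [-48.28, 115.42], [12.27, 149.76], [-77.06, 257.06], [2.81, 150.46], [-146.56, 146.56]. Speed limits (degrees/s): [147.25, 147.25, 180, 180, 180, 180].

INTERFACE

Orientations are given as [roll, pitch, yaw] about the fixed x, y, z axes, in that order (R = Rz(yaw) Ry(pitch) Rx(roll)).
In Python, from workcell import env gives the robot as it stands. The module is installed in compiled form; this text tells all that it offers.
- The arm moves only by the tool send_rows, never from a script. Its argument "motion" is a list of rows, each an object of numbers: "tx", "ty", "tz": the shift along the tool's x, y, z in units of 500 mm (1.0 is 500 mm); "rx", "ry", "rz": the turn, a rotation vector about the tool's x, y, z in units of 30 degrees (1.0 is 30 degrees); "gripper": the closure, from -1 (fully open) to 1 (shut). In form: [{"tx": .., "ty": .., "tz": .., "rx": .., "ry": .., "rz": .., "gripper": ..}, ...]. A call has 1 to 12 rows; each row shifts and turns the commanded pose from where the row before left it, along the tool's axes as they then stand; what a row does not reach is not made up. A row lasts 1/8 s, in which the tool goes at most 62.5 mm and 10.7 degrees, less where a joint would pass 70% of its speed; a pose out of reach is approached as far as the arm can. A call with a number of a shift or a turn outside -1 to 1 is refused whole. A call with a gripper value outside its range is refused whole. The fingers move at their own pace and stop on an object; "grip_force" is the grip in N (left out, the last holds). Time passes only in rows, so rows that do not move let the fingers close. It gives the time, the measured TCP pose, the force, the opening and the grip force at its end, in the units of the state.
- env.state(): the state, without advancing time (a new reading comes with each control period).
- env.grab_frame(name): name is "side" or "top" or "wrist"; returns a dict with "frame" (384x512x3 uint8, red, green, blue), "vertical_fov" (degrees; the focal length in pixels is half the picture's height over the tangent of half this angle, whatever the lens; pixels are square), "cx", "cy" (the principal point, pixels), "rvec" (rotation vector, rad) and "tvec" (3), from world to camera coordinates, as OpenCV has them; the wrist camera has in their place "T_tool_cam" (4x4, takes a point from camera to tool coordinates, whose origin is the TCP and whose axes are the flange's). Camera axes: x right, y down, z forward; pixel columns grow to the right and rows downward; lengths in mm; the calibration is good to about 2 mm. A picture is of the moment at which its call begins: read the wrist's pose just before it. There is no depth.
- env.job_done(): hands the job in; it is judged then, once.
The state is a dict: "time_s": time; "qpos": joint angles; "qvel": joint speeds; "effort": joint torques, N m; "ee_pos": TCP position; "ee_rot": TCP orientation; "force": force on the tool from outside, world axes, zero at the start; "torque": the same for the moment, N m; "gripper_width": finger opening in mm; "gripper_force": force on a finger pad.
Only numpy, scipy, OpenCV 4.12 (cv2) and the standard library are available. Lean on these libraries where they do the work, as an engineer would, in place of code of your own. Each camera call takes 0.05 s, during which the arm holds its last target. There are 200 camera calls.

## Working session

There is one attempt and no reset: what is moved stays moved. The work goes in short steps, Python scripts to look and compute and a tool call to move; the robot and the scene stay as the last step left them, time stands still between calls to the robot, and variables do not carry over. Pictures are saved under pics/ and viewed, at most 10 in all, crops included, and the job is handed in when it is done.

Besides the shell and the picture viewer there is one more tool, called after "Emit:" in YAML: its name, and indented under it one key for each argument. send_rows: Moves the arm, as the interface text tells. Shifts and turns lie within -1 to 1; 1 stands for 500 mm of shift or 30 degrees of turn. Its arguments: {"type":"object","properties":{"motion":{"type":"array"},"grip_force":{"type":"number"}},"required":["motion"]}

```bash
mkdir -p pics
cat > h.py <<'E'
from workcell import env
import numpy as np, cv2, pickle
def grab(n,fn):
    s=env.state(); f=env.grab_frame(n); f['state']=s
    pickle.dump(f,open(f'pics/{fn}.pkl','wb')); cv2.imwrite(f'pics/{fn}.png',cv2.cvtColor(f['frame'],cv2.COLOR_RGB2BGR)); return f
E
python3 - <<'E'
from h import *
for n in ['side','top','wrist']:
    f=grab(n,n+'0'); print({k:v for k,v in f.items() if k not in('frame','state')})
print(env.state())
a=[cv2.imread(f'pics/{n}0.png') for n in ['side','top']]
for n in ['side','top']: cv2.imwrite(f'pics/{n}0b.png',cv2.resize(cv2.imread(f'pics/{n}0.png'),(768,576),interpolation=cv2.INTER_CUBIC))
E
```

```text
{'vertical_fov': 51.79079167517872, 'cx': 251.39332884338606, 'cy': 192.45435914960387, 'rvec': array([ 0.59064904, -2.76745417,  0.99669778]), 'tvec': array([490.77646838, 377.20131757, 773.20903184])}
{'vertical_fov': 50.256895503318106, 'cx': 258.55930311752775, 'cy': 189.2989396069137, 'rvec': array([ 2.12266026, -2.16180508,  0.20586346]), 'tvec': array([-144.07786273,  625.44295251,  868.41467447])}
{'vertical_fov': 58.30490660625563, 'cx': 251.8780823716718, 'cy': 187.90758817281414, 'T_tool_cam': array([[ 9.02723547e-04, -9.70702851e-01, -2.40281417e-01,
         6.77607369e+01],
       [ 9.99999592e-01,  8.80732874e-04,  1.98905380e-04,
         1.24898498e-01],
       [ 1.85457228e-05, -2.40281498e-01,  9.70703251e-01,
        -1.72188707e+02],
       [ 0.00000000e+00,  0.00000000e+00,  0.00000000e+00,
         1.00000000e+00]])}
{'time_s': 0.15, 'qpos': array([-7.23092496e+01,  1.83419796e+01,  8.96907689e+01, -1.59676989e-03,
        7.20457038e+01, -1.14648420e+00]), 'qvel': array([ 0.09305336, -0.19827522, -0.25342966, -0.07127099,  0.00264782,
       -0.01239849]), 'effort': array([-3.20764029e-04, -4.12777090e+01, -2.32154739e+01,  7.27981422e-02,
        4.33504838e-02, -9.38067160e-05]), 'ee_pos': array([ 185.52288944, -543.82951645,  213.32309997]), 'ee_rot': array([-1.79921533e+02, -5.16877674e-05,  1.88377279e+01]), 'force': array([-0.29460035, -0.3981947 ,  0.08227587]), 'torque': array([ 0.01642688, -0.01157431, -0.01874461]), 'gripper_force': 0.0, 'gripper_width': 91.29371092793696}
```

View pics/side0b.png

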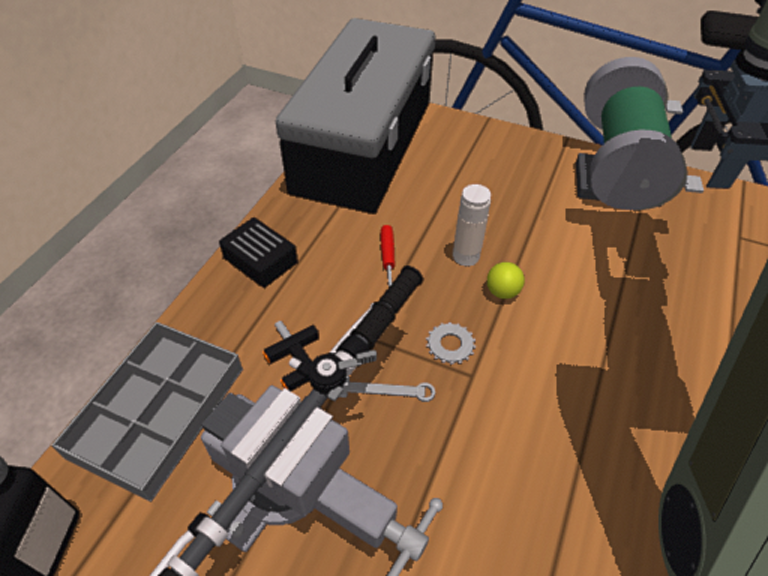

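View pics/top0b.png

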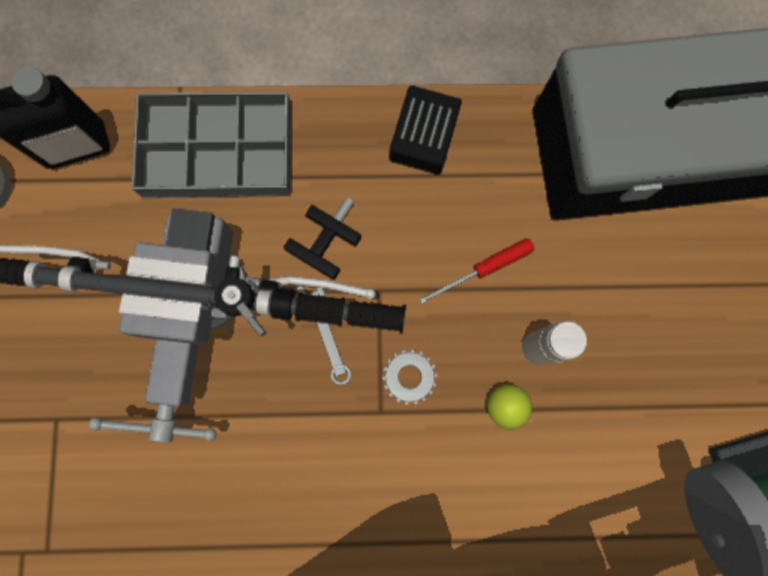

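The side view shows the bar running from the vice to its free end at (415,272), the pod cap at (326,367) and the paddle near (370,356). In the top view the cap is at (231,294), the paddle near (261,329) and the bar end at (405,318). The wrench lies below the bar.

```bash
cat >> h.py <<'E'
def P(f):
    R=cv2.Rodrigues(np.array(f['rvec'],float))[0]; fl=192/np.tan(np.radians(f['vertical_fov']/2))
    K=np.array([[fl,0,f['cx']],[0,fl,f['cy']],[0,0,1]]); return K@np.c_[R,np.array(f['tvec']).reshape(3)]
def load(n): return pickle.load(open(f'pics/{n}.pkl','rb'))
def tri(pa,a,pb,b):
    X=cv2.triangulatePoints(pa,pb,np.array(a,float).reshape(2,1),np.array(b,float).reshape(2,1)).ravel(); X=X[:3]/X[3]
    pr=lambda M:(M@np.r_[X,1])[:2]/(M@np.r_[X,1])[2]
    return X,np.abs(pr(pa)-a).max()
E
python3 - <<'E'
from h import *
t,s=load('top0'),load('side0'); pt,ps=P(t),P(s)
for n,a,b in [('cap',(231,294),(326,367)),('end',(405,318),(415,272)),('pad',(261,329),(370,356))]:
    print(n,*tri(pt,np.array(a)/1.5,ps,np.array(b)/1.5))
ct=t['frame'][170:240,130:290]; cs=s['frame'][160:280,160:300]
ct=cv2.resize(ct[:,:,::-1],None,fx=5,fy=5,interpolation=cv2.INTER_CUBIC); cs=cv2.resize(cs[:,:,::-1],None,fx=5,fy=5,interpolation=cv2.INTER_CUBIC)
cv2.imwrite('pics/ct.png',ct); cv2.imwrite('pics/cs.png',cs)
E
```

```text
cap [588.37773679  45.46094042 196.71750168] 0.21513130664951063
end [ 555.99014522 -174.95742644  164.5925898 ] 1.131661506243887
pad [544.11463649   7.4323683  196.17009022] 0.06463733839029828
```

View pics/ct.png

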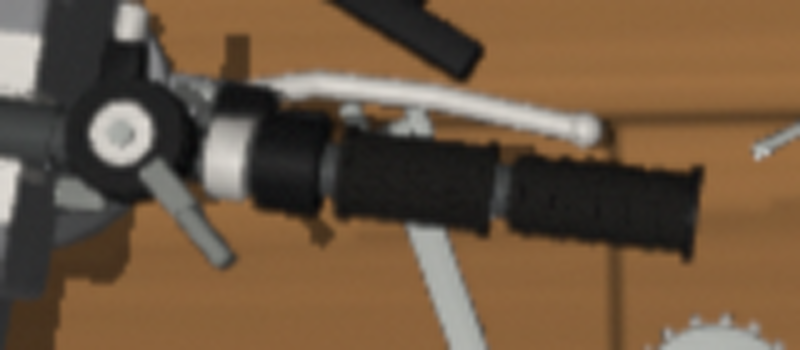

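View pics/cs.png

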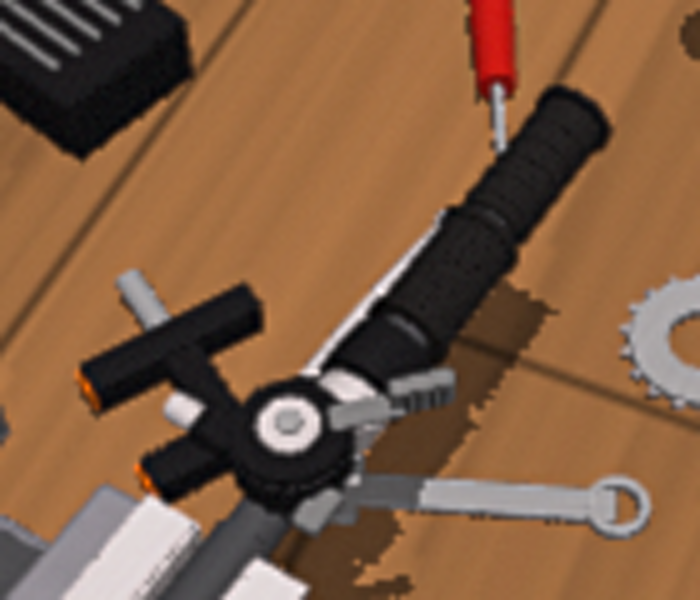

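Top crop: cap (122,132), sleeve ring ends near (328,178) and (502,192), paddle tip (228,260). Side crop: cap (289,422), ring ends near (413,330) and (488,228), paddle tip top (452,372). Next I fit a model of the bar and lever to these points.

```bash
cat > fit.py <<'E'
from h import *
from scipy.optimize import least_squares
pt,ps=P(load('top0')),P(load('side0'))
T=lambda u,v:np.array([130+u/5,170+v/5]); S=lambda u,v:np.array([160+u/5,160+v/5])
# cap, sleeve in, sleeve out, grip end, pad tip
obs=[(T(122,132),S(289,422)),(T(330,178),S(413,330)),(T(500,192),S(488,228)),(T(697,214),S(578,120)),(T(228,260),S(452,371))]
def pts(p):
    piv=p[:3]; b=p[3]; y=np.array([-np.sin(b),np.cos(b),0]); x=np.array([np.cos(b),np.sin(b),0]); z=np.array([0,0,1.])
    ax=piv-34*z; d=-y*np.cos(p[4])-x*np.sin(p[4])
    return [piv+7*z, ax-y*(p[5]-30),ax-y*(p[5]+30),ax-y*p[6],piv+65*d+14*z]
def pr(M,X): q=M@np.r_[X,1]; return q[:2]/q[2]
def res(p): return np.concatenate([np.r_[pr(pt,X)-o[0],pr(ps,X)-o[1]] for X,o in zip(pts(p),obs)])
if __name__=='__main__':
    r=least_squares(res,[588,45,190,0.08,0.8,120,220]); p=r.x
    print(p.round(3),np.degrees(p[3:5])); print(res(p).reshape(-1,4).round(1))
    print('mid',((pts(p)[1]+pts(p)[2])/2).round(1))
E
python3 fit.py
```

```text
[ 5.86474e+02  4.55630e+01  1.93560e+02 -1.40000e-01  7.15000e-01
  1.10839e+02  2.20479e+02] [-8.04375351 40.9828362 ]
[[-0.9  0.5  0.  -0.5]
 [ 2.9 -0.6 -0.9  0.4]
 [-1.   0.3 -0.8  1.3]
 [-0.4  0.8 -0.3 -0.7]
 [-0.4  0.3  0.5 -0.8]]
mid [571.  -64.2 159.6]
```

Emit:
send_rows:
  motion:
    - {"tz": -0.045, "rz": -0.35}
    - {"tz": -0.045, "rz": -0.35}
    - {"tz": -0.045, "rz": -0.35}
    - {"tz": -0.045, "rz": -0.35}
    - {"tz": -0.045, "rz": -0.35}
    - {"tz": -0.045, "rz": -0.35}

```text
invalid input at $.motion[0]: expected keys tx, ty, tz, rx, ry, rz, gripper
```

Emit:
send_rows:
  motion:
    - {"tx": 0, "ty": 0, "tz": -0.045, "rx": 0, "ry": 0, "rz": -0.35, "gripper": -1}
    - {"tx": 0, "ty": 0, "tz": -0.045, "rx": 0, "ry": 0, "rz": -0.35, "gripper": -1}
    - {"tx": 0, "ty": 0, "tz": -0.045, "rx": 0, "ry": 0, "rz": -0.35, "gripper": -1}
    - {"tx": 0, "ty": 0, "tz": -0.045, "rx": 0, "ry": 0, "rz": -0.35, "gripper": -1}
    - {"tx": 0, "ty": 0, "tz": -0.045, "rx": 0, "ry": 0, "rz": -0.35, "gripper": -1}
    - {"tx": 0, "ty": 0, "tz": -0.045, "rx": 0, "ry": 0, "rz": -0.35, "gripper": -1}

```text
time_s: 0.9
ee_pos: [185.6, -544.0, 349.3]
ee_rot: [-180.0, -0.0, 82.2]
force: [0.5, 0.5, 0.1]
gripper_width: 91.3
gripper_force: 0.0
```

Emit:
send_rows:
  motion:
    - {"tx": 0.088, "ty": 0.0527, "tz": 0, "rx": 0, "ry": 0, "rz": 0, "gripper": -1}
    - {"tx": 0.088, "ty": 0.0527, "tz": 0, "rx": 0, "ry": 0, "rz": 0, "gripper": -1}
    - {"tx": 0.088, "ty": 0.0527, "tz": 0, "rx": 0, "ry": 0, "rz": 0, "gripper": -1}
    - {"tx": 0.088, "ty": 0.0527, "tz": 0, "rx": 0, "ry": 0, "rz": 0, "gripper": -1}
    - {"tx": 0.088, "ty": 0.0527, "tz": 0, "rx": 0, "ry": 0, "rz": 0, "gripper": -1}
    - {"tx": 0.088, "ty": 0.0527, "tz": 0, "rx": 0, "ry": 0, "rz": 0, "gripper": -1}
    - {"tx": 0.088, "ty": 0.0527, "tz": 0, "rx": 0, "ry": 0, "rz": 0, "gripper": -1}
    - {"tx": 0.088, "ty": 0.0527, "tz": 0, "rx": 0, "ry": 0, "rz": 0, "gripper": -1}
    - {"tx": 0.088, "ty": 0.0527, "tz": 0, "rx": 0, "ry": 0, "rz": 0, "gripper": -1}
    - {"tx": 0.088, "ty": 0.0527, "tz": 0, "rx": 0, "ry": 0, "rz": 0, "gripper": -1}
    - {"tx": 0.088, "ty": 0.0527, "tz": 0, "rx": 0, "ry": 0, "rz": 0, "gripper": -1}
    - {"tx": 0.088, "ty": 0.0527, "tz": 0, "rx": 0, "ry": 0, "rz": 0, "gripper": -1}

```text
time_s: 2.4
ee_pos: [574.4, -65.0, 348.7]
ee_rot: [-180.0, 0.0, 81.8]
force: [0.0, -1.5, 0.3]
gripper_width: 91.3
gripper_force: 0.0
```

Run:
```python
from h import *
f=grab('wrist','w1'); s=f['state']; print(s['ee_pos'],s['ee_rot'],s['qpos'])
cv2.imwrite('pics/w1b.png',cv2.resize(f['frame'][:,:,::-1],(768,576),interpolation=cv2.INTER_CUBIC))
```

```text
[574.40136369 -65.01943488 348.67166882] [-1.79979892e+02  1.98404383e-02  8.18448688e+01] [-7.58661324e+00  1.57954031e+01  7.42348126e+01 -1.96399470e-02
  8.99900877e+01  5.68528365e-01]
```

View pics/w1b.png

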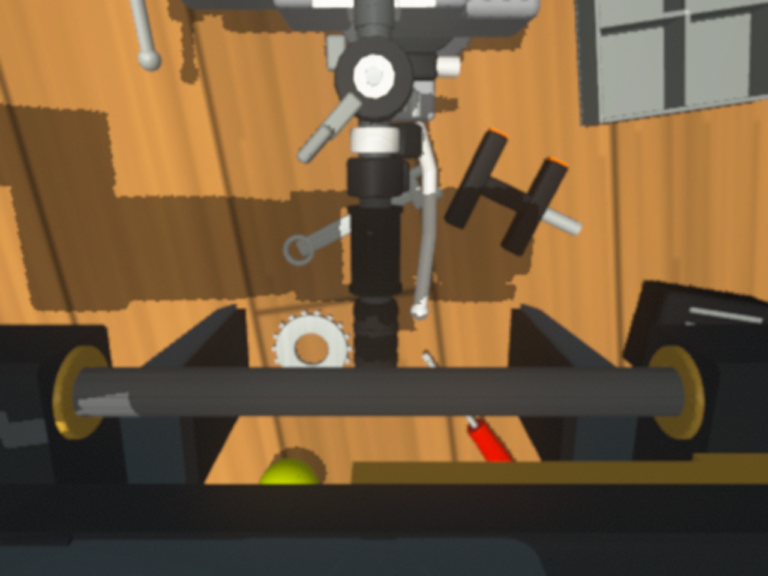

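Wrist view: the bar runs vertically at column ~375. Cap at (374,76), sleeve rows ~204–297, paddle tip (303,157). The lever points about 41° off the bar's outward line.

```bash
cat > fit2.py <<'E'
from fit import *
from scipy.spatial.transform import Rotation as Ro
def PW(f):
    s=f['state']; T=np.eye(4); T[:3,:3]=Ro.from_euler('xyz',s['ee_rot'],degrees=True).as_matrix(); T[:3,3]=s['ee_pos']
    M=np.linalg.inv(T@f['T_tool_cam']); fl=192/np.tan(np.radians(f['vertical_fov']/2))
    return np.array([[fl,0,f['cx']],[0,fl,f['cy']],[0,0,1]])@M[:3]
pw=PW(load('w1')); z=np.array([0,0,1.])
ow=np.array([(374,76),(375,204),(375,297),(303,157)])/1.5
def resw(p):
    q=pts(p); q=[q[0],q[1]+19*z,q[2]+19*z,q[4]]
    return np.concatenate([pr(pw,X)-o for X,o in zip(q,ow)])
if __name__=='__main__':
    r=least_squares(lambda p:np.r_[res(p),1.5*resw(p)],[586,45,190,-.14,0.7,110,220],loss='soft_l1'); p=r.x
    print(p.round(3),np.degrees(p[3:5])); print(res(p).reshape(-1,4).round(1)); print(resw(p).reshape(-1,2).round(1))
    print('mid',((pts(p)[1]+pts(p)[2])/2).round(1)); np.save('p.npy',p)
E
python3 fit2.py
```

```text
[ 5.88656e+02  4.60380e+01  1.90533e+02 -1.43000e-01  7.27000e-01
  1.10663e+02  2.22063e+02] [-8.19621315 41.63000985]
[[-0.7 -0.4 -1.   0.2]
 [ 2.8 -1.4 -1.9  1.1]
 [-1.2 -0.4 -1.7  2.1]
 [ 0.   0.3 -0.8 -0.3]
 [-0.7 -0.4 -0.5  0.3]]
[[ 0.2 -0.2]
 [-0.3  3.9]
 [-0.3 -0.3]
 [-0.7  2.5]]
mid [572.9 -63.5 156.5]
```

Emit:
send_rows:
  motion:
    - {"tx": 0.002, "ty": -0.003, "tz": 0.08, "rx": 0, "ry": 0, "rz": 0, "gripper": -1}
    - {"tx": 0, "ty": 0, "tz": 0.08, "rx": 0, "ry": 0, "rz": 0, "gripper": -1}
    - {"tx": 0, "ty": 0, "tz": 0.08, "rx": 0, "ry": 0, "rz": 0, "gripper": -1}
    - {"tx": 0, "ty": 0, "tz": 0.08, "rx": 0, "ry": 0, "rz": 0, "gripper": -1}
    - {"tx": 0, "ty": 0, "tz": 0.06, "rx": 0, "ry": 0, "rz": 0, "gripper": -1}
    - {"tx": 0, "ty": 0, "tz": 0.04, "rx": 0, "ry": 0, "rz": 0, "gripper": -1}
    - {"tx": 0, "ty": 0, "tz": 0, "rx": 0, "ry": 0, "rz": 0, "gripper": -1}

```text
time_s: 3.32
ee_pos: [570.9, -65.2, 137.2]
ee_rot: [-179.7, 0.0, 81.8]
force: [0.6, 0.3, 0.5]
gripper_width: 91.4
gripper_force: 0.0
```

Emit:
send_rows:
  grip_force: 15
  motion:
    - {"tx": 0, "ty": 0, "tz": 0, "rx": 0, "ry": 0, "rz": 0, "gripper": 1}
    - {"tx": 0, "ty": 0, "tz": 0, "rx": 0, "ry": 0, "rz": 0, "gripper": 1}
    - {"tx": 0, "ty": 0, "tz": 0, "rx": 0, "ry": 0, "rz": 0, "gripper": 1}
    - {"tx": 0, "ty": 0, "tz": 0, "rx": 0, "ry": 0, "rz": 0, "gripper": 1}
    - {"tx": 0, "ty": 0, "tz": 0, "rx": 0, "ry": 0, "rz": 0, "gripper": 1}
    - {"tx": 0, "ty": 0, "tz": 0, "rx": 0, "ry": 0, "rz": 0, "gripper": 1}

```text
time_s: 4.08
ee_pos: [572.2, -65.2, 139.0]
ee_rot: [-180.0, 0.0, 81.8]
force: [-1.7, -0.5, 0.9]
gripper_width: 34.0
gripper_force: 3.0
```

Emit:
send_rows:
  motion:
    - {"tx": 0, "ty": 0.004, "tz": -0.0002, "rx": -0.2, "ry": 0, "rz": 0, "gripper": 1}
    - {"tx": 0, "ty": 0.004, "tz": -0.0002, "rx": -0.2, "ry": 0, "rz": 0, "gripper": 1}
    - {"tx": 0, "ty": 0.004, "tz": -0.0002, "rx": -0.2, "ry": 0, "rz": 0, "gripper": 1}
    - {"tx": 0, "ty": 0.004, "tz": -0.0002, "rx": -0.2, "ry": 0, "rz": 0, "gripper": 1}

```text
time_s: 4.58
ee_pos: [580.7, -66.5, 140.6]
ee_rot: [155.7, 0.0, 81.8]
force: [12.3, -2.4, -14.7]
gripper_width: 33.7
gripper_force: 15.0
```

```bash
python3 -c "
from h import *
s=env.state()
for k in ['time_s','ee_pos','ee_rot','force','torque','gripper_force','qpos']: print(k,np.round(s[k],2))"
```

```text
time_s 4.58
ee_pos [580.69 -66.45 140.56]
ee_rot [1.5573e+02 1.0000e-02 8.1850e+01]
force [ 12.34  -2.44 -14.69]
torque [-0.18 -0.53 -0.03]
gripper_force 14.99
qpos [ -7.5   12.57 114.48  -0.58  28.68   1.1 ]
```

The wrist joint nears its limit at larger tilts. I'll go back, open slightly, pre-tilt the other way and regrip.

Emit:
send_rows:
  motion:
    - {"tx": 0, "ty": -0.004, "tz": -0.0002, "rx": 0.2, "ry": 0, "rz": 0, "gripper": 1}
    - {"tx": 0, "ty": -0.004, "tz": -0.0002, "rx": 0.2, "ry": 0, "rz": 0, "gripper": 1}
    - {"tx": 0, "ty": -0.004, "tz": -0.0002, "rx": 0.2, "ry": 0, "rz": 0, "gripper": 1}
    - {"tx": 0, "ty": -0.004, "tz": -0.0002, "rx": 0.2, "ry": 0, "rz": 0, "gripper": 1}
    - {"tx": 0, "ty": 0, "tz": 0, "rx": 0, "ry": 0, "rz": 0, "gripper": -0.3}
    - {"tx": 0, "ty": 0, "tz": 0, "rx": 0, "ry": 0, "rz": 0, "gripper": -0.3}
    - {"tx": 0, "ty": 0, "tz": 0, "rx": 0, "ry": 0, "rz": 0, "gripper": -0.3}

```text
time_s: 5.45
ee_pos: [571.8, -65.2, 139.2]
ee_rot: [179.9, 0.0, 81.8]
force: [0.2, -0.2, -0.3]
gripper_width: 58.7
gripper_force: 0.0
```

Emit:
send_rows:
  motion:
    - {"tx": 0, "ty": 0.001, "tz": 0.003, "rx": 0, "ry": 0, "rz": 0, "gripper": -0.3}
    - {"tx": 0, "ty": -0.0037, "tz": -0.0002, "rx": 0.187, "ry": 0, "rz": 0, "gripper": -0.3}
    - {"tx": 0, "ty": -0.0037, "tz": -0.0002, "rx": 0.187, "ry": 0, "rz": 0, "gripper": -0.3}
    - {"tx": 0, "ty": -0.0037, "tz": -0.0002, "rx": 0.187, "ry": 0, "rz": 0, "gripper": -0.3}
    - {"tx": 0, "ty": -0.0037, "tz": -0.0002, "rx": 0.187, "ry": 0, "rz": 0, "gripper": -0.3}
    - {"tx": 0, "ty": -0.0037, "tz": -0.0002, "rx": 0.187, "ry": 0, "rz": 0, "gripper": -0.3}
    - {"tx": 0, "ty": 0, "tz": 0, "rx": 0, "ry": 0, "rz": 0, "gripper": -0.3}

```text
time_s: 6.32
ee_pos: [564.6, -64.2, 138.1]
ee_rot: [-151.9, 0.0, 81.8]
force: [-0.2, 1.1, 1.1]
gripper_width: 58.9
gripper_force: 0.0
```

```bash
python3 -c "
from h import *
s=env.state()
for k in ['time_s','ee_pos','ee_rot','force','torque','gripper_force','qpos']: print(k,np.round(s[k],2))"
```

```text
time_s 6.32
ee_pos [564.58 -64.17 138.06]
ee_rot [-1.5192e+02  1.0000e-02  8.1840e+01]
force [-0.15  1.1   1.1 ]
torque [-0.05 -0.36 -0.09]
gripper_force 0.0
qpos [-7.75 36.32 76.19  0.19 95.57  0.38]
```

Emit:
send_rows:
  grip_force: 20
  motion:
    - {"tx": 0, "ty": 0, "tz": -0.003, "rx": 0, "ry": 0, "rz": 0, "gripper": -0.3}
    - {"tx": 0, "ty": 0, "tz": 0, "rx": 0, "ry": 0, "rz": 0, "gripper": 1}
    - {"tx": 0, "ty": 0, "tz": 0, "rx": 0, "ry": 0, "rz": 0, "gripper": 1}
    - {"tx": 0, "ty": 0, "tz": 0, "rx": 0, "ry": 0, "rz": 0, "gripper": 1}
    - {"tx": 0, "ty": 0, "tz": 0, "rx": 0, "ry": 0, "rz": 0, "gripper": 1}
    - {"tx": 0, "ty": 0, "tz": 0, "rx": 0, "ry": 0, "rz": 0, "gripper": 1}

```text
time_s: 7.08
ee_pos: [562.7, -63.9, 142.4]
ee_rot: [-151.7, 0.0, 81.8]
force: [-5.3, 0.8, 5.5]
gripper_width: 33.4
gripper_force: 20.0
```

Emit:
send_rows:
  motion:
    - {"tx": 0, "ty": 0.004, "tz": -0.0002, "rx": -0.2, "ry": 0, "rz": 0, "gripper": 1}
    - {"tx": 0, "ty": 0.004, "tz": -0.0002, "rx": -0.2, "ry": 0, "rz": 0, "gripper": 1}
    - {"tx": 0, "ty": 0.004, "tz": -0.0002, "rx": -0.2, "ry": 0, "rz": 0, "gripper": 1}
    - {"tx": 0, "ty": 0.004, "tz": -0.0002, "rx": -0.2, "ry": 0, "rz": 0, "gripper": 1}
    - {"tx": 0, "ty": 0, "tz": 0, "rx": 0, "ry": 0, "rz": 0, "gripper": 1}

```text
time_s: 7.7
ee_pos: [570.6, -65.0, 139.4]
ee_rot: [-175.9, 0.0, 81.9]
force: [-3.3, 0.3, 2.9]
gripper_width: 33.5
gripper_force: 20.0
```

```bash
python3 -c "
from h import *
s=env.state()
for k in ['time_s','ee_pos','ee_rot','force','torque','gripper_force','gripper_width','qpos']: print(k,np.round(s[k],2))"
```

```text
time_s 7.7
ee_pos [570.61 -65.   139.45]
ee_rot [-1.759e+02  1.000e-02  8.185e+01]
force [-3.27  0.28  2.94]
torque [0.07 0.55 0.07]
gripper_force 20.0
gripper_width 33.51
qpos [-7.660e+00  2.353e+01  9.297e+01  3.000e-02  6.760e+01  4.700e-01]
```

Forces are small. Continue to about 50° in total.

Emit:
send_rows:
  motion:
    - {"tx": 0, "ty": 0.004, "tz": -0.0002, "rx": -0.2, "ry": 0, "rz": 0, "gripper": 1}
    - {"tx": 0, "ty": 0.004, "tz": -0.0002, "rx": -0.2, "ry": 0, "rz": 0, "gripper": 1}
    - {"tx": 0, "ty": 0.004, "tz": -0.0002, "rx": -0.2, "ry": 0, "rz": 0, "gripper": 1}
    - {"tx": 0, "ty": 0.004, "tz": -0.0002, "rx": -0.2, "ry": 0, "rz": 0, "gripper": 1}
    - {"tx": 0, "ty": 0, "tz": 0, "rx": 0, "ry": 0, "rz": 0, "gripper": 1}
    - {"tx": 0, "ty": 0, "tz": 0, "rx": 0, "ry": 0, "rz": 0, "gripper": 1}

```text
time_s: 8.45
ee_pos: [579.4, -66.4, 139.4]
ee_rot: [160.3, 0.0, 81.8]
force: [-6.2, 0.2, 5.0]
gripper_width: 33.5
gripper_force: 20.0
```

```bash
python3 -c "
from h import *
s=env.state()
for k in ['time_s','ee_pos','ee_rot','force','torque','gripper_force','gripper_width','qpos']: print(k,np.round(s[k],2))"
```

```text
time_s 8.45
ee_pos [579.36 -66.39 139.45]
ee_rot [1.6032e+02 2.0000e-02 8.1840e+01]
force [-6.15  0.18  5.04]
torque [0.   1.01 0.01]
gripper_force 20.0
gripper_width 33.52
qpos [ -7.54  13.92 110.97  -0.4   35.43   0.9 ]
```

Emit:
send_rows:
  motion:
    - {"tx": 0, "ty": 0.003, "tz": 0, "rx": -0.15, "ry": 0, "rz": 0, "gripper": 1}
    - {"tx": 0, "ty": 0, "tz": 0, "rx": 0, "ry": 0, "rz": 0, "gripper": 1}
    - {"tx": 0, "ty": 0, "tz": 0, "rx": 0, "ry": 0, "rz": 0, "gripper": 1}

```text
time_s: 8.82
ee_pos: [581.2, -66.7, 139.6]
ee_rot: [155.8, 0.0, 81.8]
force: [-2.7, -1.2, -2.1]
gripper_width: 33.4
gripper_force: 20.0
```

```bash
python3 -c "
from h import *
f=grab('side','s2'); w=grab('wrist','w2'); s=f['state']
for k in ['time_s','ee_pos','ee_rot','force','torque','gripper_force','gripper_width','qpos']: print(k,np.round(s[k],2))
cv2.imwrite('pics/s2b.png',np.hstack([cv2.resize(x,(400,300)) for x in [f['frame'][160:280,160:320,::-1],w['frame'][:,:,::-1]]]))"
```

```text
time_s 8.82
ee_pos [581.16 -66.69 139.61]
ee_rot [1.5578e+02 2.0000e-02 8.1840e+01]
force [-2.75 -1.2  -2.1 ]
torque [-0.15  0.84 -0.04]
gripper_force 20.0
gripper_width 33.43
qpos [ -7.51  12.69 114.46  -0.6   28.63   1.12]
```

View pics/s2b.png

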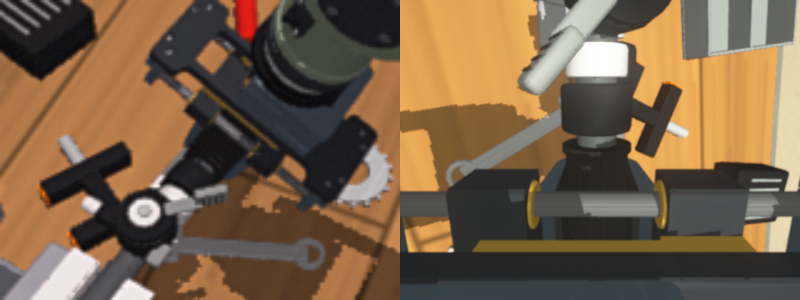

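Side crop: fingers straddle the sleeve and the lever is untouched. The moment has saturated at slip level, well above the spring, so the throttle is at its stop. Release and retreat.

Emit:
send_rows:
  motion:
    - {"tx": 0, "ty": 0, "tz": 0, "rx": 0, "ry": 0, "rz": 0, "gripper": -0.4}
    - {"tx": 0, "ty": 0, "tz": 0, "rx": 0, "ry": 0, "rz": 0, "gripper": -0.4}
    - {"tx": 0, "ty": 0, "tz": 0, "rx": 0, "ry": 0, "rz": 0, "gripper": -0.4}
    - {"tx": 0, "ty": 0, "tz": 0, "rx": 0, "ry": 0, "rz": 0, "gripper": -0.4}
    - {"tx": 0, "ty": 0, "tz": -0.06, "rx": 0, "ry": 0, "rz": 0, "gripper": -0.4}
    - {"tx": 0, "ty": 0, "tz": -0.08, "rx": 0, "ry": 0, "rz": 0, "gripper": -0.4}
    - {"tx": 0, "ty": 0, "tz": -0.08, "rx": 0, "ry": 0, "rz": 0, "gripper": -0.4}
    - {"tx": 0, "ty": 0, "tz": 0, "rx": 0.2, "ry": 0, "rz": 0, "gripper": 1}
    - {"tx": 0, "ty": 0, "tz": 0, "rx": 0.2, "ry": 0, "rz": 0, "gripper": 1}
    - {"tx": 0, "ty": 0, "tz": 0, "rx": 0.2, "ry": 0, "rz": 0, "gripper": 1}
    - {"tx": 0, "ty": 0, "tz": 0, "rx": 0.21, "ry": 0, "rz": 0, "gripper": 1}
    - {"tx": 0, "ty": 0, "tz": 0, "rx": 0, "ry": 0, "rz": 0, "gripper": 1}

```text
time_s: 10.42
ee_pos: [538.0, -60.3, 239.9]
ee_rot: [179.8, 0.0, 81.8]
force: [0.0, -1.1, 0.1]
gripper_width: 16.6
gripper_force: 0.0
```

```bash
python3 -c "
from h import *
s=env.state()
for k in ['time_s','ee_pos','ee_rot','force','torque','gripper_width','qpos']: print(k,np.round(s[k],2))
p=np.load('p.npy'); piv=p[:3]; b=p[3]
y=np.array([-np.sin(b),np.cos(b),0]); x=np.array([np.cos(b),np.sin(b),0])
for n in range(7):
    a=np.radians(50)-.2*n; d=-y*np.cos(a)-x*np.sin(a); t=np.array([-d[1],d[0],0])
    print(n,(piv+52*d+[0,0,5.5]).round(1),'rear face',(piv+52*d-4*t).round(1),'dir',t.round(3))
"
```

```text
time_s 10.42
ee_pos [537.97 -60.32 239.87]
ee_rot [179.8    0.    81.84]
force [ 0.03 -1.14  0.07]
torque [ 0.04 -0.07  0.03]
gripper_width 16.61
qpos [-7.61 14.27 91.6  -0.   73.93  0.55]
0 [544.5  18.6 196. ] rear face [542.4  22.  190.5] dir [ 0.527 -0.85   0.   ]
1 [550.8  10.4 196. ] rear face [548.   13.3 190.5] dir [ 0.685 -0.728  0.   ]
2 [558.6   3.6 196. ] rear face [555.4   5.9 190.5] dir [ 0.816 -0.578  0.   ]
3 [567.7  -1.5 196. ] rear face [5.640e+02 1.000e-01 1.905e+02] dir [ 0.915 -0.404  0.   ]
4 [577.5  -4.8 196. ] rear face [573.6  -3.9 190.5] dir [ 0.977 -0.214  0.   ]
5 [587.8  -6.  196. ] rear face [583.8  -5.9 190.5] dir [ 1.    -0.016  0.   ]
6 [598.2  -5.1 196. ] rear face [594.3  -5.8 190.5] dir [0.983 0.183 0.   ]
```

Emit:
send_rows:
  motion:
    - {"tx": 0.0476, "ty": -0.0134, "tz": 0, "rx": 0, "ry": 0, "rz": 0, "gripper": 1}
    - {"tx": 0.0476, "ty": -0.0134, "tz": 0, "rx": 0, "ry": 0, "rz": 0, "gripper": 1}
    - {"tx": 0.0476, "ty": -0.0134, "tz": 0, "rx": 0, "ry": 0, "rz": 0, "gripper": 1}
    - {"tx": 0.0476, "ty": -0.0134, "tz": 0, "rx": 0, "ry": 0, "rz": 0, "gripper": 1}
    - {"tx": 0, "ty": 0, "tz": 0, "rx": 0, "ry": 0, "rz": 0.322, "gripper": 1}
    - {"tx": 0, "ty": 0, "tz": 0, "rx": 0, "ry": 0, "rz": 0.322, "gripper": 1}
    - {"tx": 0, "ty": 0, "tz": 0, "rx": 0, "ry": 0, "rz": 0.322, "gripper": 1}
    - {"tx": 0, "ty": 0, "tz": 0, "rx": 0, "ry": 0, "rz": 0.322, "gripper": 1}
    - {"tx": 0, "ty": 0, "tz": 0.04, "rx": 0, "ry": 0, "rz": 0, "gripper": 1}
    - {"tx": 0, "ty": 0, "tz": 0, "rx": 0, "ry": 0, "rz": 0, "gripper": 1}

```text
time_s: 11.68
ee_pos: [521.6, 37.9, 219.4]
ee_rot: [180.0, -0.0, 43.2]
force: [-0.4, -0.9, -0.2]
gripper_width: 0.9
gripper_force: 0.0
```

```bash
python3 -c "
from h import *
f=grab('wrist','w3');g=grab('side','s3');t=grab('top','t3'); s=f['state']
for k in ['time_s','ee_pos','ee_rot','force','gripper_width']: print(k,np.round(s[k],2))
a=cv2.resize(f['frame'][:,:,::-1],(400,300)); c=cv2.resize(g['frame'][160:280,160:320,::-1],(400,300)); d=cv2.resize(t['frame'][160:250,130:290,::-1],(480,270))
cv2.imwrite('pics/v3.png',np.vstack([np.hstack([a,c]),np.pad(d,((0,0),(0,320),(0,0)))]))"
```

```text
time_s 11.68
ee_pos [521.57  37.89 219.36]
ee_rot [179.96  -0.    43.21]
force [-0.38 -0.91 -0.25]
gripper_width 0.95
```

View pics/v3.png

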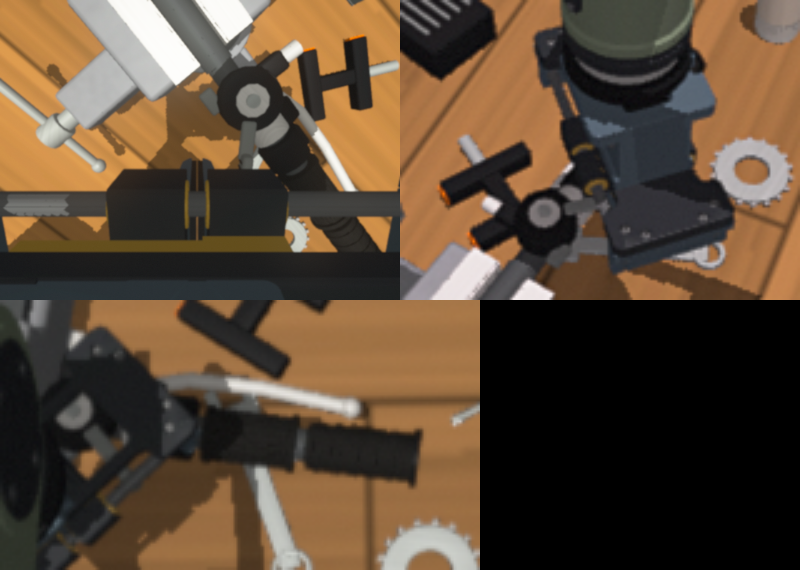

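Wrist view: lever right of the closed fingers and parallel to their face (tip ~(248,165), cap (253,99)). This matches the second notch. I'll descend and approach.

Emit:
send_rows:
  motion:
    - {"tx": 0, "ty": 0, "tz": 0.035, "rx": 0, "ry": 0, "rz": 0, "gripper": 1}
    - {"tx": 0, "ty": 0, "tz": 0.034, "rx": 0, "ry": 0, "rz": 0, "gripper": 1}
    - {"tx": 0, "ty": 0, "tz": 0, "rx": 0, "ry": 0, "rz": 0, "gripper": 1}

```text
time_s: 12.2
ee_pos: [523.0, 37.9, 185.6]
ee_rot: [179.9, -0.0, 43.2]
force: [0.3, -0.5, -0.1]
gripper_width: 0.5
gripper_force: 0.0
```

Emit:
send_rows:
  motion:
    - {"tx": 0, "ty": 0.014, "tz": 0, "rx": 0, "ry": 0, "rz": 0, "gripper": 1}
    - {"tx": 0, "ty": 0.014, "tz": 0, "rx": 0, "ry": 0, "rz": 0, "gripper": 1}
    - {"tx": 0, "ty": 0, "tz": 0, "rx": 0, "ry": 0, "rz": 0, "gripper": 1}
    - {"tx": 0, "ty": 0, "tz": 0, "rx": 0, "ry": 0, "rz": 0, "gripper": 1}

```text
time_s: 12.7
ee_pos: [533.2, 27.6, 186.1]
ee_rot: [179.9, -0.1, 43.2]
force: [0.8, 0.3, 0.2]
gripper_width: 0.6
gripper_force: 0.0
```

Emit:
send_rows:
  motion:
    - {"tx": 0, "ty": 0.004, "tz": 0, "rx": 0, "ry": 0, "rz": 0, "gripper": 1}
    - {"tx": 0, "ty": 0, "tz": 0, "rx": 0, "ry": 0, "rz": 0, "gripper": 1}
    - {"tx": 0, "ty": 0, "tz": 0, "rx": 0, "ry": 0, "rz": 0, "gripper": 1}

```text
time_s: 13.08
ee_pos: [534.4, 26.3, 186.0]
ee_rot: [179.9, -0.1, 43.2]
force: [-0.4, 0.2, -0.1]
gripper_width: 0.3
gripper_force: 0.0
```

Emit:
send_rows:
  motion:
    - {"tx": 0, "ty": 0.004, "tz": 0, "rx": 0, "ry": 0, "rz": 0, "gripper": 1}
    - {"tx": 0, "ty": 0, "tz": 0, "rx": 0, "ry": 0, "rz": 0, "gripper": 1}
    - {"tx": 0, "ty": 0, "tz": 0, "rx": 0, "ry": 0, "rz": 0, "gripper": 1}

```text
time_s: 13.45
ee_pos: [535.8, 24.8, 186.0]
ee_rot: [179.9, -0.1, 43.2]
force: [0.2, 0.6, 0.7]
gripper_width: 0.6
gripper_force: 0.0
```

Emit:
send_rows:
  motion:
    - {"tx": 0, "ty": 0.003, "tz": 0, "rx": 0, "ry": 0, "rz": 0, "gripper": 1}
    - {"tx": 0, "ty": 0, "tz": 0, "rx": 0, "ry": 0, "rz": 0, "gripper": 1}
    - {"tx": 0, "ty": 0, "tz": 0, "rx": 0, "ry": 0, "rz": 0, "gripper": 1}

```text
time_s: 13.82
ee_pos: [536.8, 23.7, 185.9]
ee_rot: [179.9, -0.1, 43.2]
force: [0.1, 1.0, -0.1]
gripper_width: 0.2
gripper_force: 0.2
```

Emit:
send_rows:
  motion:
    - {"tx": 0, "ty": 0.003, "tz": 0, "rx": 0, "ry": 0, "rz": 0, "gripper": 1}
    - {"tx": 0, "ty": 0, "tz": 0, "rx": 0, "ry": 0, "rz": 0, "gripper": 1}
    - {"tx": 0, "ty": 0, "tz": 0, "rx": 0, "ry": 0, "rz": 0, "gripper": 1}

```text
time_s: 14.2
ee_pos: [537.7, 22.6, 185.9]
ee_rot: [179.9, -0.1, 43.2]
force: [-1.2, 0.2, 0.1]
gripper_width: 0.2
gripper_force: 0.7
```

Emit:
send_rows:
  motion:
    - {"tx": 0, "ty": 0.003, "tz": 0, "rx": 0, "ry": 0, "rz": 0, "gripper": 1}
    - {"tx": 0, "ty": 0, "tz": 0, "rx": 0, "ry": 0, "rz": 0, "gripper": 1}
    - {"tx": 0, "ty": 0, "tz": 0, "rx": 0, "ry": 0, "rz": 0, "gripper": 1}

```text
time_s: 14.58
ee_pos: [538.4, 21.6, 185.9]
ee_rot: [179.9, -0.1, 43.2]
force: [-3.3, 1.5, 0.9]
gripper_width: 0.3
gripper_force: 1.8
```

Emit:
send_rows:
  motion:
    - {"tx": -0.001, "ty": 0.003, "tz": 0, "rx": 0, "ry": 0, "rz": -0.055, "gripper": 1}
    - {"tx": 0, "ty": 0, "tz": 0, "rx": 0, "ry": 0, "rz": 0, "gripper": 1}
    - {"tx": 0, "ty": 0, "tz": 0, "rx": 0, "ry": 0, "rz": 0, "gripper": 1}

```text
time_s: 14.95
ee_pos: [539.1, 20.2, 185.9]
ee_rot: [179.9, -0.1, 44.9]
force: [-4.3, 2.2, 1.4]
gripper_width: 0.6
gripper_force: 2.5
```

Emit:
send_rows:
  motion:
    - {"tx": -0.001, "ty": 0.003, "tz": 0, "rx": 0, "ry": 0, "rz": -0.055, "gripper": 1}
    - {"tx": 0, "ty": 0, "tz": 0, "rx": 0, "ry": 0, "rz": 0, "gripper": 1}
    - {"tx": 0, "ty": 0, "tz": 0, "rx": 0, "ry": 0, "rz": 0, "gripper": 1}

```text
time_s: 15.32
ee_pos: [539.7, 19.0, 185.9]
ee_rot: [180.0, -0.1, 46.5]
force: [-5.6, 3.3, 1.4]
gripper_width: 0.6
gripper_force: 2.8
```

Emit:
send_rows:
  motion:
    - {"tx": -0.001, "ty": 0.003, "tz": 0, "rx": 0, "ry": 0, "rz": -0.055, "gripper": 1}
    - {"tx": 0, "ty": 0, "tz": 0, "rx": 0, "ry": 0, "rz": 0, "gripper": 1}
    - {"tx": 0, "ty": 0, "tz": 0, "rx": 0, "ry": 0, "rz": 0, "gripper": 1}

```text
time_s: 15.7
ee_pos: [540.3, 17.8, 185.9]
ee_rot: [180.0, -0.1, 48.1]
force: [-5.4, 3.3, 1.8]
gripper_width: 0.9
gripper_force: 3.1
```

Emit:
send_rows:
  motion:
    - {"tx": -0.001, "ty": 0.003, "tz": 0, "rx": 0, "ry": 0, "rz": -0.055, "gripper": 1}
    - {"tx": 0, "ty": 0, "tz": 0, "rx": 0, "ry": 0, "rz": 0, "gripper": 1}
    - {"tx": 0, "ty": 0, "tz": 0, "rx": 0, "ry": 0, "rz": 0, "gripper": 1}

```text
time_s: 16.08
ee_pos: [540.9, 16.7, 185.9]
ee_rot: [-180.0, -0.1, 49.8]
force: [-5.1, 3.3, 2.5]
gripper_width: 0.5
gripper_force: 3.5
```

Emit:
send_rows:
  motion:
    - {"tx": -0.001, "ty": 0.003, "tz": 0, "rx": 0, "ry": 0, "rz": -0.055, "gripper": 1}
    - {"tx": 0, "ty": 0, "tz": 0, "rx": 0, "ry": 0, "rz": 0, "gripper": 1}
    - {"tx": 0, "ty": 0, "tz": 0, "rx": 0, "ry": 0, "rz": 0, "gripper": 1}

```text
time_s: 16.45
ee_pos: [541.6, 15.5, 185.9]
ee_rot: [-180.0, -0.1, 51.4]
force: [-6.6, 4.4, 2.0]
gripper_width: 0.8
gripper_force: 3.8
```

Emit:
send_rows:
  motion:
    - {"tx": -0.001, "ty": 0.003, "tz": 0, "rx": 0, "ry": 0, "rz": -0.055, "gripper": 1}
    - {"tx": 0, "ty": 0, "tz": 0, "rx": 0, "ry": 0, "rz": 0, "gripper": 1}
    - {"tx": 0, "ty": 0, "tz": 0, "rx": 0, "ry": 0, "rz": 0, "gripper": 1}

```text
time_s: 16.82
ee_pos: [543.7, 13.0, 185.9]
ee_rot: [179.8, -0.1, 53.1]
force: [-1.9, 1.6, -0.3]
gripper_width: 0.5
gripper_force: 1.4
```

```bash
cat > ang.py <<'E'
from h import *
def lever_angle(pos,yaw,half=13.5):
    # lever heading whose paddle rear face touches the finger's front face plane (best at paddle middle/corners)
    p=np.load('p.npy'); piv=p[:2]; w=np.radians(yaw)
    ty=np.array([np.sin(w),-np.cos(w)]); off=(np.array(pos[:2])-piv)@ty+half  # face plane offset along ty from pivot
    best=None
    for a in np.radians(np.arange(60,-40,-.1)):
        h=p[3]-np.pi/2-a; d=np.array([np.cos(h),np.sin(h)]); t=np.array([-d[1],d[0]])
        m=min(((r*d-4*t)@ty) for r in (39,65))
        if m>=off: return np.degrees(a)
if __name__=='__main__':
    for q in [((537.7,22.6),43.2),((538.4,21.6),43.2),((539.1,20.2),44.9),((540.9,16.7),49.8)]: print(round(lever_angle(*q),1))
    s=env.state(); print(s['ee_pos'],s['ee_rot'],s['force'],'now',lever_angle(s['ee_pos'],s['ee_rot'][2]))
E
python3 ang.py
```

```text
38.8
37.2
35.6
32.0
[543.69887957  13.04604527 185.89264149] [ 1.79835685e+02 -6.56249465e-02  5.30896792e+01] [-1.90729798  1.58372746 -0.29526302] now 26.69999999999953
```

First click felt (force 8→2.5 N, lever 38.5°→27°). On to the second.

Emit:
send_rows:
  motion:
    - {"tx": -0.001, "ty": 0.003, "tz": 0, "rx": 0, "ry": 0, "rz": -0.055, "gripper": 1}
    - {"tx": -0.001, "ty": 0.003, "tz": 0, "rx": 0, "ry": 0, "rz": -0.055, "gripper": 1}
    - {"tx": 0, "ty": 0, "tz": 0, "rx": 0, "ry": 0, "rz": 0, "gripper": 1}
    - {"tx": 0, "ty": 0, "tz": 0, "rx": 0, "ry": 0, "rz": 0, "gripper": 1}

```text
time_s: 17.32
ee_pos: [545.2, 10.9, 185.9]
ee_rot: [179.9, -0.1, 56.4]
force: [-3.1, 4.2, 0.1]
gripper_width: 0.6
gripper_force: 2.5
```

Emit:
send_rows:
  motion:
    - {"tx": -0.001, "ty": 0.003, "tz": 0, "rx": 0, "ry": 0, "rz": -0.055, "gripper": 1}
    - {"tx": 0, "ty": 0, "tz": 0, "rx": 0, "ry": 0, "rz": 0, "gripper": 1}
    - {"tx": 0, "ty": 0, "tz": 0, "rx": 0, "ry": 0, "rz": 0, "gripper": 1}

```text
time_s: 17.7
ee_pos: [546.0, 9.8, 185.9]
ee_rot: [179.9, -0.1, 58.1]
force: [-4.3, 3.8, -0.9]
gripper_width: 0.2
gripper_force: 2.8
```

Emit:
send_rows:
  motion:
    - {"tx": -0.001, "ty": 0.003, "tz": 0, "rx": 0, "ry": 0, "rz": -0.055, "gripper": 1}
    - {"tx": 0, "ty": 0, "tz": 0, "rx": 0, "ry": 0, "rz": 0, "gripper": 1}
    - {"tx": 0, "ty": 0, "tz": 0, "rx": 0, "ry": 0, "rz": 0, "gripper": 1}

```text
time_s: 18.08
ee_pos: [546.8, 8.8, 185.9]
ee_rot: [180.0, -0.1, 59.7]
force: [-5.1, 4.2, 0.4]
gripper_width: 0.4
gripper_force: 3.1
```

Emit:
send_rows:
  motion:
    - {"tx": -0.001, "ty": 0.003, "tz": 0, "rx": 0, "ry": 0, "rz": -0.055, "gripper": 1}
    - {"tx": 0, "ty": 0, "tz": 0, "rx": 0, "ry": 0, "rz": 0, "gripper": 1}
    - {"tx": 0, "ty": 0, "tz": 0, "rx": 0, "ry": 0, "rz": 0, "gripper": 1}

```text
time_s: 18.45
ee_pos: [547.7, 7.8, 185.9]
ee_rot: [180.0, -0.1, 61.3]
force: [-4.8, 5.2, -0.1]
gripper_width: 0.4
gripper_force: 3.4
```

```bash
python3 ang.py | tail -1
```

```text
[547.66941932   7.78096788 185.894613  ] [ 1.79977861e+02 -8.62473895e-02  6.13413986e+01] [-4.75711044  5.18457461 -0.14538115] now 20.499999999999442
```

Emit:
send_rows:
  motion:
    - {"tx": -0.001, "ty": 0.003, "tz": 0, "rx": 0, "ry": 0, "rz": -0.055, "gripper": 1}
    - {"tx": 0, "ty": 0, "tz": 0, "rx": 0, "ry": 0, "rz": 0, "gripper": 1}
    - {"tx": 0, "ty": 0, "tz": 0, "rx": 0, "ry": 0, "rz": 0, "gripper": 1}

```text
time_s: 18.82
ee_pos: [548.5, 6.8, 185.9]
ee_rot: [-180.0, -0.1, 63.0]
force: [-5.1, 5.9, 0.4]
gripper_width: -0.0
gripper_force: 3.7
```

Emit:
send_rows:
  motion:
    - {"tx": -0.001, "ty": 0.003, "tz": 0, "rx": 0, "ry": 0, "rz": -0.055, "gripper": 1}
    - {"tx": 0, "ty": 0, "tz": 0, "rx": 0, "ry": 0, "rz": 0, "gripper": 1}
    - {"tx": 0, "ty": 0, "tz": 0, "rx": 0, "ry": 0, "rz": 0, "gripper": 1}

```text
time_s: 19.2
ee_pos: [550.9, 4.6, 186.0]
ee_rot: [179.8, -0.0, 64.6]
force: [-1.9, 1.7, -0.8]
gripper_width: 0.5
gripper_force: 1.3
```

```bash
python3 ang.py | tail -1
```

```text
[550.89440372   4.58722496 185.95538896] [ 1.79809040e+02 -4.44594617e-02  6.46405960e+01] [-1.9449384   1.72469195 -0.81787232] now 15.499999999999366
```

Second click (lever at 15.5°). Now the third.

Emit:
send_rows:
  motion:
    - {"tx": -0.001, "ty": 0.003, "tz": 0, "rx": 0, "ry": 0, "rz": -0.055, "gripper": 1}
    - {"tx": -0.001, "ty": 0.003, "tz": 0, "rx": 0, "ry": 0, "rz": -0.055, "gripper": 1}
    - {"tx": 0, "ty": 0, "tz": 0, "rx": 0, "ry": 0, "rz": 0, "gripper": 1}
    - {"tx": 0, "ty": 0, "tz": 0, "rx": 0, "ry": 0, "rz": 0, "gripper": 1}

```text
time_s: 19.7
ee_pos: [552.7, 2.8, 186.0]
ee_rot: [179.9, -0.1, 68.0]
force: [-3.2, 3.3, -1.0]
gripper_width: 0.3
gripper_force: 2.1
```

Emit:
send_rows:
  motion:
    - {"tx": -0.001, "ty": 0.003, "tz": 0, "rx": 0, "ry": 0, "rz": -0.055, "gripper": 1}
    - {"tx": 0, "ty": 0, "tz": 0, "rx": 0, "ry": 0, "rz": 0, "gripper": 1}
    - {"tx": 0, "ty": 0, "tz": 0, "rx": 0, "ry": 0, "rz": 0, "gripper": 1}

```text
time_s: 20.08
ee_pos: [553.7, 1.9, 186.0]
ee_rot: [179.9, -0.1, 69.6]
force: [-3.4, 3.8, 0.8]
gripper_width: 1.0
gripper_force: 2.5
```

Emit:
send_rows:
  motion:
    - {"tx": -0.001, "ty": 0.003, "tz": 0, "rx": 0, "ry": 0, "rz": -0.055, "gripper": 1}
    - {"tx": 0, "ty": 0, "tz": 0, "rx": 0, "ry": 0, "rz": 0, "gripper": 1}
    - {"tx": 0, "ty": 0, "tz": 0, "rx": 0, "ry": 0, "rz": 0, "gripper": 1}

```text
time_s: 20.45
ee_pos: [554.6, 1.0, 186.0]
ee_rot: [180.0, -0.1, 71.3]
force: [-4.5, 5.5, 0.4]
gripper_width: 0.5
gripper_force: 2.8
```

Emit:
send_rows:
  motion:
    - {"tx": -0.001, "ty": 0.003, "tz": 0, "rx": 0, "ry": 0, "rz": -0.055, "gripper": 1}
    - {"tx": 0, "ty": 0, "tz": 0, "rx": 0, "ry": 0, "rz": 0, "gripper": 1}
    - {"tx": 0, "ty": 0, "tz": 0, "rx": 0, "ry": 0, "rz": 0, "gripper": 1}

```text
time_s: 20.82
ee_pos: [555.6, 0.2, 186.0]
ee_rot: [180.0, -0.1, 72.9]
force: [-4.8, 4.3, 0.5]
gripper_width: 0.4
gripper_force: 3.2
```

```bash
python3 ang.py | tail -1
```

```text
[5.55564260e+02 2.41200161e-01 1.85996019e+02] [ 1.79997946e+02 -6.05981818e-02  7.29339770e+01] [-4.78373694  4.27095705  0.47198302] now 9.399999999999281
```

Emit:
send_rows:
  motion:
    - {"tx": -0.001, "ty": 0.003, "tz": 0, "rx": 0, "ry": 0, "rz": -0.055, "gripper": 1}
    - {"tx": 0, "ty": 0, "tz": 0, "rx": 0, "ry": 0, "rz": 0, "gripper": 1}
    - {"tx": 0, "ty": 0, "tz": 0, "rx": 0, "ry": 0, "rz": 0, "gripper": 1}

```text
time_s: 21.2
ee_pos: [556.5, -0.6, 186.0]
ee_rot: [-180.0, -0.1, 74.6]
force: [-6.5, 5.4, 0.4]
gripper_width: 0.4
gripper_force: 3.5
```

Emit:
send_rows:
  motion:
    - {"tx": -0.001, "ty": 0.002, "tz": 0, "rx": 0, "ry": 0, "rz": -0.04, "gripper": 1}
    - {"tx": 0, "ty": 0, "tz": 0, "rx": 0, "ry": 0, "rz": 0, "gripper": 1}
    - {"tx": 0, "ty": 0, "tz": 0, "rx": 0, "ry": 0, "rz": 0, "gripper": 1}

```text
time_s: 21.58
ee_pos: [557.2, -1.1, 186.0]
ee_rot: [-179.9, -0.1, 75.8]
force: [-5.6, 6.5, 1.5]
gripper_width: -0.0
gripper_force: 3.7
```

```bash
python3 ang.py | tail -1
```

```text
[557.2131653   -1.07471396 185.96795354] [-1.79936742e+02 -8.27350621e-02  7.57791093e+01] [-5.63793529  6.5191657   1.54683823] now 7.19999999999925
```

Emit:
send_rows:
  motion:
    - {"tx": 0, "ty": 0.002, "tz": 0, "rx": 0, "ry": 0, "rz": -0.03, "gripper": 1}
    - {"tx": 0, "ty": 0, "tz": 0, "rx": 0, "ry": 0, "rz": 0, "gripper": 1}
    - {"tx": 0, "ty": 0, "tz": 0, "rx": 0, "ry": 0, "rz": 0, "gripper": 1}

```text
time_s: 21.95
ee_pos: [559.8, -2.6, 186.0]
ee_rot: [179.8, 0.0, 76.7]
force: [-2.5, 1.8, -2.3]
gripper_width: 0.3
gripper_force: 1.4
```

```bash
python3 ang.py | tail -1
```

```text
[559.79089103  -2.55315265 186.03146986] [1.79831843e+02 5.73038827e-03 7.66535859e+01] [-2.54129493  1.84181641 -2.31059245] now 4.199999999999207
```

Third click felt (4.2°). I'll press about 1.5 mm more for a firm hold, check the force, then settle.

Emit:
send_rows:
  motion:
    - {"tx": 0, "ty": 0.003, "tz": 0, "rx": 0, "ry": 0, "rz": 0, "gripper": 1}
    - {"tx": 0, "ty": 0, "tz": 0, "rx": 0, "ry": 0, "rz": 0, "gripper": 1}
    - {"tx": 0, "ty": 0, "tz": 0, "rx": 0, "ry": 0, "rz": 0, "gripper": 1}
    - {"tx": 0, "ty": 0, "tz": 0, "rx": 0, "ry": 0, "rz": 0, "gripper": 1}
    - {"tx": 0, "ty": 0, "tz": 0, "rx": 0, "ry": 0, "rz": 0, "gripper": 1}

```text
time_s: 22.58
ee_pos: [560.8, -2.9, 186.0]
ee_rot: [179.9, 0.0, 76.7]
force: [-4.5, 1.5, 0.2]
gripper_width: 0.5
gripper_force: 2.5
```

```bash
python3 ang.py | tail -1; python3 -c "
from h import *
g=grab('side','s4');w=grab('wrist','w4')
cv2.imwrite('pics/v4.png',np.hstack([cv2.resize(g['frame'][160:280,160:320,::-1],(400,300)),cv2.resize(w['frame'][:,:,::-1],(400,300))]))"
```

```text
[560.76532052  -2.86884036 186.03133453] [1.79879336e+02 2.01542483e-02 7.66529246e+01] [-4.49818572  1.52363414  0.17457903] now 2.6999999999991857
```

View pics/v4.png

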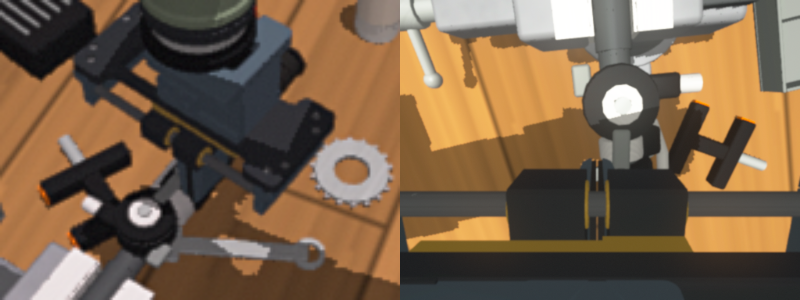

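The lever now lies almost along the bar, with the fingers pressed on its rear face. The force holds at about 4.7 N at 2.7°, well short of the fourth click at −3.3°. The bench items are in place.

```bash
python3 -c "
from h import *
print(env.job_done())"
```

```text
the job is handed in; nothing more can be done
None
```

I twisted the throttle to its stop and let it go, then pushed the shift lever three clicks, each felt as a force drop, and handed the job in with the fingers still pressing on it at about 4.7 N; the throttle's full opening and closing are inferred from the wrist moment and the release, and I got no verdict back.

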